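# Light a breaker under a sprung inspection lamp

## Task

Stand the wide two-pole breaker upright and centred on the narrow raised rest beside the inspection lamp, lengthwise along the rest's top, and let go of it. Then lift the lamp's sprung lid by its T-bar until the pointer on the lid is level with the index clamped on the quadrant, and finish while still holding the lid there. Do not shift the index, and leave the slim breaker, the tape roll and the two printing pads where they are.

Things in the scene. Friction and masses are not known exactly. Their poses are not given: they have to be found in the camera images.
- wide_breaker: two-pole breaker, light grey, 83 x 37 x 71 mm (x length, y width, z height), 0.21 kg, loose. Origin: centre of its underside, z up. Flat foot x -41 to 39 mm, y +-18 mm; straight flanks (y +-18 mm) up to z 46 mm over the whole length and, for x -24 to 21 mm, up to z 63 mm; toggles on top to 71 mm. Grasp it across its 37 mm width.
- slim_breaker: single-pole breaker of the same shape but only 19 mm wide (83 x 19 x 71 mm), loose, a bystander that may stand in the other's place. Origin at the centre of its underside.
- rest: narrow raised rest, fixed to the bench to the right (-y side) of the lamp: steel foot 85 x 70 x 8 mm, a round post 18 mm thick, and on it a flat aluminium bar 60 mm (its x) x 22 mm (its y) x 8 mm whose top is 60 mm above the bench. Origin at the centre of the underside; x along the bar's length. The breaker's x axis goes along it, either way round.
- rest_top (a point): centre of the rest's top face, 60 mm above the bench; axes as the rest's. The underside of the breaker comes to lie here.
- lamp_lid: flat grey lid, 160 (x) x 200 (y) x 10 mm, on a lamp housing 75 mm high fixed to the bench. Origin on the hinge axis, 80 mm above the bench, at mid length; the hinge axis is the lid's x, always level. Closed, z is up and the plate runs from the hinge 195 mm to its -y (towards the rest), z +-5 mm. To open, the free -y edge lifts and swings towards +y (negative turn about x), 0 to 1.25 rad.
- lid_bar (a point): centre of the T-bar on the lid: a black round bar 18 mm thick and 40 mm long lying along the lid's x on a 12 mm stem, 34 mm above the lid's upper face, at (12, -155, 39) mm in the lid's frame. It may be pinched from above over its two ends (40 mm) or across (18 mm), and can turn between the fingers as the lid swings.
- lid_hinge (a point): point on the hinge axis in line with the T-bar, at (12, 0, 0) mm in the lid's frame; the T-bar moves on a circle of 160 mm radius about it, square to the lid's x. A spring pulls the lid shut (0.4 N m closed, 0.8 N m more per rad); with its weight, 0.25 kg, it takes about 4 N at the T-bar to open and 6 to 9 N to hold at the marks. Let go, it snaps shut.
- pointer_tip (a point): tip of the flat dark pointer that is fixed to the lid's side facing the robot, at (-90, -135, 0) mm in the lid's frame, 135 mm from the hinge axis; it turns with the lid.
- index_tip (a point): tip of the index, a dark block 12 x 28 x 12 mm with thumb screw, clamped by friction on the pale quadrant arc on the lamp's side facing the robot. It points at the hinge axis from 135 mm away, in the pointer's plane (102 mm from the T-bar, towards the robot), 0.55 to 0.95 rad above the pointer's closed position. At the right lid angle pointer tip and index tip coincide.
- tape_roll: roll of clear tape lying flat, 72 mm across, 18 mm high, loose bystander behind the rest. Origin at the centre of its underside.
- pad_red: silicone printing pad on a square wooden backing, 44 x 44 x 44 mm, loose bystander behind the rest. Origin at the centre of its underside.
- pad_white: silicone printing pad on a square wooden backing, 48 x 48 x 44 mm, loose bystander nearer the robot than the rest. Origin at the centre of its underside.

How it is judged:
By the outcome, as a careful person would: the job done as asked, in the order asked, and still so for the second after the job is handed in, while the arm keeps its last pose, push and grip.
It also fails if it takes over 51 s, if anything falls off the work surface, if the arm or the gripper's body presses on something with over 40 N, if the wrist force passes 120 N, or if a joint passes its speed limit or range.

## Robot

A 7-joint arm with a two-finger parallel gripper is mounted at the origin on a cart in front of the work surface, level with it; the furniture and walls round the work are solid. World frame = base frame: x ahead of the robot, y to its left, z up, the work surface at z = 0. Lengths are in m, angles in rad, forces in N, time in s.
With the tool pointing down it reaches from about 0.375 to 0.925 m from the base axis. Payload 3.1 kg.
Tool frame: the origin (TCP) lies midway between the tips of the shut fingers; the grasp point (between the pads) lies 19 mm behind it (arm.grip_depth is the distance from the TCP to the grasp point, in m); z points along the fingers, y is the line along which they close (so a half turn about z gives the same grasp; the last joint's range is limited). The gripper opens to 85 mm and grips with 20 to 120 N. Pads are 22 mm wide; open, the fingers measure 114 mm over their backs; the gripper's body (76 mm by 85 mm) begins 54 mm behind the grasp point. The pads swing forward as they close: fully open they stand 13 mm farther back than shut.
Start: joints at [1.05, 0.383, 0.044, 1.598, -0.018, 1.161, -0.05], TCP at [0.267, -0.593, 0.231] pointing down, gripper open.
Joint ranges: [-2.61, 2.61], [-0.41, 2.15], [-1.48, 1.57], [0, 2.5], [-1.57, 4.71], [0.05, 1.97], [-2.85, 2.85]. Speed limits (rad/s): [2.79, 2.79, 3.14, 3.14, 3.14, 3.14, 3.14].

## Interface

Orientations are given as [roll, pitch, yaw] about the fixed x, y, z axes, in that order (R = Rz(yaw) Ry(pitch) Rx(roll)).
In Python, from workcell import arm gives the robot as it stands. The module is installed in compiled form; this text tells all that it offers.
- The arm moves only by the tool move_arm, never from a script. Its argument "increments" is a list of rows, each a list of 7 numbers: the shift along the tool's x, y, z normalised to -1 to 1, where 1 is 300 mm, then the turn, a rotation vector about the tool's x, y, z normalised to -1 to 1, where 1 is 0.1 rad, then the closure, from -1 (fully open) to 1 (shut). A call has 1 to 5 rows; each row shifts and turns the commanded pose from where the row before left it, along the tool's axes as they then stand; what a row does not reach is not made up. A row lasts 1/12 s, in which the tool goes at most 41.7 mm and 7.16 degrees, less where a joint would pass 70% of its speed; a pose out of reach is approached as far as the arm can. A call with a number of a shift or a turn outside -1 to 1 is refused whole. A call with a gripper value outside its range is refused whole. The fingers move at their own pace and stop on an object; "force" is the grip in N (left out, the last holds). Time passes only in rows, so rows that do not move let the fingers close. It gives the time, the measured TCP pose, the force, the opening and the grip force at its end, in the units of the state.
- arm.get_state(): the state, without advancing time (a new reading comes with each control period).
- arm.read_camera(name): name is "scene" or "top"; returns the picture (480x640x3 uint8, blue, green, red); there is no depth.
- arm.camera_model(name): a dict with "fx", "fy", "cx", "cy" (pixels), "rvec" (rotation vector, rad) and "tvec" (3), from world to camera coordinates, as OpenCV has them. Camera axes: x right, y down, z forward; pixel columns grow to the right and rows downward; lengths in m; the calibration is good to about 2 mm. A picture is of the moment at which its call begins. camera_model takes no time and is no camera call.
- arm.sign_off(): hands the job in; it is judged then, once.
The state is a dict: "time_s": time; "joint_pos": joint angles; "dq": joint speeds; "effort": joint torques, N m; "tcp_pos": TCP position; "tcp_rot": TCP orientation; "wrist_force": force on the tool from outside, world axes, zero at the start; "ft_torque": the same for the moment, N m; "grip_width": opening from 0.0 (shut) to 1.0 (fully open); "gripper_force": force on a finger pad.
Only numpy, scipy, OpenCV 4.12 (cv2) and the standard library are available. Lean on these libraries where they do the work, as an engineer would, in place of code of your own. Each camera call takes 0.05 s, during which the arm holds its last target. There are 200 camera calls.

## Working session

There is one attempt and no reset: what is moved stays moved. The work goes in short steps, Python scripts to look and compute and a tool call to move; the robot and the scene stay as the last step left them, time stands still between calls to the robot, and variables do not carry over. Pictures are saved under pics/ and viewed, at most 10 in all, crops included, and the job is handed in when it is done.

Besides the shell and the picture viewer there is one more tool, called by a JSON object that holds its "name" and its "arguments", one argument or row to a line. move_arm: Moves the arm, as the interface text tells. Its arguments: {"type":"object","properties":{"increments":{"type":"array","items":{"type":"array","items":{"type":"number","minimum":-1,"maximum":1}}},"force":{"type":"number"}},"required":["increments"]}

```bash
mkdir -p pics
python3 - <<'E'
from workcell import arm
import cv2
for n in("scene","top"):
    cv2.imwrite(f"pics/{n}0.png",arm.read_camera(n)); print(n,arm.camera_model(n))
s=arm.get_state(); print(s, arm.grip_depth)
E
```

```text
scene {'fx': 607.14991887335, 'fy': 607.14991887335, 'cx': 327.51468318797123, 'cy': 230.05179377136207, 'rvec': array([ 0.70352398, -2.68211867,  1.01007888]), 'tvec': array([0.50458158, 0.22504223, 1.3485883 ])}
top {'fx': 591.2325354426719, 'fy': 591.2325354426719, 'cx': 322.0642796602446, 'cy': 237.63226005627212, 'rvec': array([ 2.12581321, -2.12875876,  0.18945509]), 'tvec': array([0.05917618, 0.54259618, 1.21903683])}
{'time_s': 0.1, 'joint_pos': array([ 1.05020901,  0.38375353,  0.04385807,  1.59941975, -0.01791664,
        1.16123153, -0.04992775]), 'dq': array([-0.00101147, -0.00306773,  0.00215382, -0.00277837,  0.00038224,
        0.00080974,  0.00125956]), 'effort': array([ 3.35338576e-03, -4.34728110e+01,  1.02943473e+00, -2.50453109e+01,
        1.08500637e-02,  5.45051720e-03,  2.89831348e-05]), 'tcp_pos': array([ 0.26633333, -0.59198188,  0.23001164]), 'tcp_rot': array([-3.13917623e+00,  1.19456973e-04,  4.22812995e-01]), 'wrist_force': array([-0.27142657,  0.42574987, -0.02844853]), 'ft_torque': array([ 0.00910011, -0.00749036, -0.03351517]), 'gripper_force': 0.0, 'grip_width': 1.0004330694631334} 0.0187
```

View pics/scene0.png

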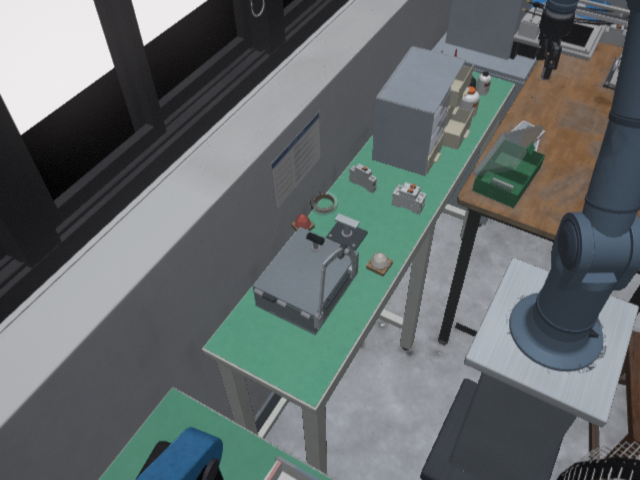

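View pics/top0.png

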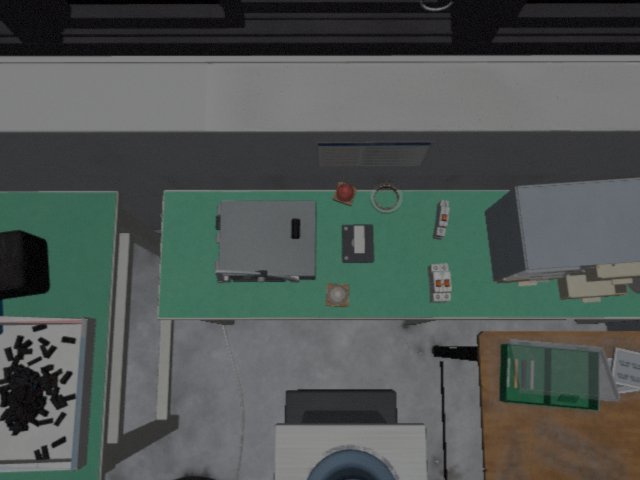

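The scene view shows the lamp at about (305,275), the rest at (347,230), the wide breaker at (408,197) and the slim one at (363,177). In the top view the lid is at (267,240), the T-bar at (296,229), the rest bar at (359,239), the wide breaker at (441,283) and the slim one at (443,219). Next I'll enlarge both.

Run:
```python
import cv2
a=cv2.imread("pics/top0.png")[175:310,205:465]; cv2.imwrite("pics/t1.png",cv2.resize(a,None,fx=3,fy=3,interpolation=cv2.INTER_CUBIC))
a=cv2.imread("pics/scene0.png")[155:335,240:440]; cv2.imwrite("pics/s1.png",cv2.resize(a,None,fx=3.3,fy=3.3,interpolation=cv2.INTER_CUBIC))
```

```text
(no output)
```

View pics/t1.png

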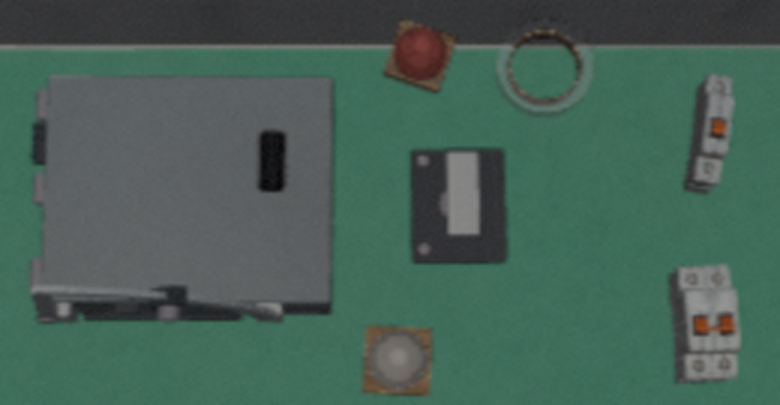

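View pics/s1.png

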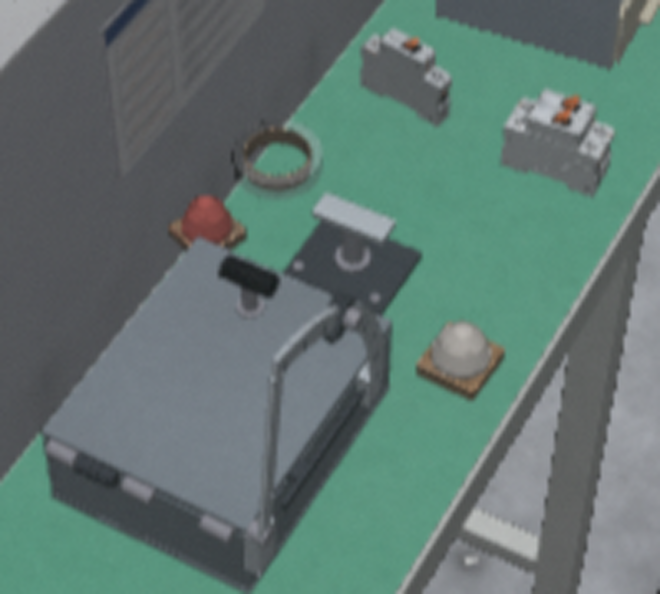

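The top crop shows the wide breaker's top at about crop (708,322), the rest bar at (463,193), the T-bar at (271,160) and the index as a dark spot at (172,293). In the scene crop the index sits on the arc at about (335,325) and the T-bar at (248,275). Next I'll measure these by colour masks in both views.

```bash
cat > h.py <<'E'
import cv2,numpy as np
from workcell import arm
def cam(n):
    m=arm.camera_model(n);K=np.array([[m['fx'],0,m['cx']],[0,m['fy'],m['cy']],[0,0,1]]);R=cv2.Rodrigues(m['rvec'])[0];return K,R,np.array(m['tvec'])
def ray(n,p):
    K,R,t=cam(n);d=R.T@np.linalg.solve(K,[p[0],p[1],1]);return -R.T@t,d/np.linalg.norm(d)
def onz(n,p,z):
    c,d=ray(n,p);return c+d*(z-c[2])/d[2]
def tri(pt,ps):
    c1,d1=ray('top',pt);c2,d2=ray('scene',ps)
    s=np.linalg.lstsq(np.c_[d1,-d2],c2-c1,rcond=None)[0]
    a=c1+s[0]*d1;b=c2+s[1]*d2;return (a+b)/2,np.linalg.norm(a-b)
def proj(n,P):
    K,R,t=cam(n);q=K@(R@np.array(P)+t);return q[:2]/q[2]
def blobs(img,roi,f,amin=6):
    x0,y0,x1,y1=roi;c=img[y0:y1,x0:x1]
    c=cv2.resize(c,None,fx=4,fy=4,interpolation=cv2.INTER_CUBIC)
    h=cv2.cvtColor(c,cv2.COLOR_BGR2HSV).astype(int);m=f(h[...,0],h[...,1],h[...,2]).astype(np.uint8)
    out=[]
    for k in cv2.findContours(m,cv2.RETR_EXTERNAL,cv2.CHAIN_APPROX_NONE)[0]:
        a=cv2.contourArea(k)/16
        if a<amin: continue
        M=cv2.moments(k);o=np.array([x0,y0])-.375
        out.append((a,np.array([M['m10'],M['m01']])/M['m00']/4+o,cv2.boxPoints(cv2.minAreaRect(k))/4+o))
    return sorted(out,key=lambda b:-b[0])
E
cat > m1.py <<'E'
from h import *
np.set_printoptions(precision=4,suppress=True)
T=cv2.imread('pics/top0.png');S=cv2.imread('pics/scene0.png')
def show(l,im,roi,f,k=2):
    for b in blobs(im,roi,f)[:k]: print(l,round(b[0],1),b[1],b[2].ravel().round(1))
org=lambda h,s,v:(h<18)&(s>130)&(v>90)
show('orgT',T,(425,255,460,310),org);show('orgS',S,(385,175,435,220),org)
gr=lambda th:(lambda h,s,v:(s<50)&(v>th))
show('wbT',T,(425,255,460,310),gr(125));show('wbS',S,(385,175,435,220),gr(150))
show('restT',T,(345,220,372,262),gr(120));show('restS',S,(328,205,366,240),gr(150))
dk=lambda h,s,v:(v<45)
show('barT',T,(280,210,310,250),dk);show('barS',S,(300,228,330,248),dk)
show('idxT',T,(240,262,300,285),lambda h,s,v:v<60,3)
show('lidT',T,(205,190,330,276),lambda h,s,v:(s<60)&(v>75),1)
for n,im,q in(('T',T,(300,190,355,205)),): pass
print(T[240,330],T[240,267],S[190,405],S[205,405],T[283,441],T[283,430])
E
python3 m1.py
```

```text
orgT 17.8 [446.5705 282.6845] [443.1 280.1 448.9 280.1 448.9 284.9 443.1 284.9]
orgT 16.4 [438.2883 282.9084] [436.1 280.6 441.1 280.6 441.1 285.1 436.1 285.1]
orgS 11.9 [411.5848 187.63  ] [408.  190.4 412.6 183.4 414.9 184.9 410.3 191.9]
wbT 124.4 [442.267  274.6919] [432.6 264.3 449.1 262.8 450.9 282.  434.4 283.6]
wbT 60.3 [436.7706 267.2633] [431.4 264.  442.3 263.5 442.7 270.5 431.7 271. ]
wbS 69.4 [404.7474 186.7731] [397.1 184.7 409.1 180.1 412.7 189.6 400.7 194.2]
wbS 53.8 [420.6958 196.6432] [414.9 200.1 420.6 190.6 426.1 193.9 420.4 203.3]
restT 227.3 [358.8204 239.2385] [354.4 225.9 363.6 225.9 363.6 252.1 354.4 252.1]
restS 148.9 [346.7636 219.9288] [334.3 218.7 336.9 212.2 359.2 221.1 356.6 227.7]
barT 145.6 [295.2013 228.3894] [291.1 238.1 291.4 218.6 299.5 218.7 299.2 238.2]
barS 91.6 [315.1527 238.4961] [305.9 238.3 308.4 232.3 324.  238.8 321.6 244.8]
idxT 231.4 [261.124 277.494] [239.6 270.1 286.6 270.1 286.6 281.1 239.6 281.1]
idxT 8.9 [291.5947 279.9237] [287.1 280.1 287.4 278.3 295.6 279.8 295.2 281.7]
lidT 7222.8 [266.5375 237.4475] [214.3 275.3 215.  199.4 315.8 200.4 315.1 276.2]
[ 89 108  63] [99 97 94] [196 191 186] [110 109 104] [ 94 107 130] [67 68 66]
```

```bash
cat > m2.py <<'E'
from h import *
np.set_printoptions(precision=4,suppress=True)
T=cv2.imread('pics/top0.png');S=cv2.imread('pics/scene0.png')
print('bar',tri((295.20,228.39),(315.15,238.50)))
print('rest',tri((358.82,239.24),(346.76,219.93)))
c=np.array([[354.4,225.9],[363.6,225.9],[363.6,252.1],[354.4,252.1]])
P=np.array([onz('top',p,.06) for p in c]);print(P[:,:2].ravel(),P.mean(0))
print('rest long ends scene->z', [tri(a,b) for a,b in(((359,225.9),(335.6,215.4)),((359,252.1),(357.9,224.4)))])
o=tri(((446.57+438.29)/2,(282.68+282.91)/2),(411.58,187.63));print('org',o)
# wide breaker: top faces incl. toggles, closed
def outline(im,roi,f,k=9):
    x0,y0,x1,y1=roi;c=cv2.resize(im[y0:y1,x0:x1],None,fx=4,fy=4,interpolation=cv2.INTER_CUBIC)
    h=cv2.cvtColor(c,cv2.COLOR_BGR2HSV).astype(int);m=f(h[...,0],h[...,1],h[...,2]).astype(np.uint8)
    m=cv2.morphologyEx(m,cv2.MORPH_CLOSE,np.ones((k,k)))
    q=max(cv2.findContours(m,cv2.RETR_EXTERNAL,cv2.CHAIN_APPROX_NONE)[0],key=cv2.contourArea)
    return q[:,0]/4+np.array([x0,y0])-.375
f=lambda h,s,v:((s<60)&(v>95))|((h<18)&(s>110)&(v>80))
q=outline(T,(425,255,460,310),f);r=cv2.minAreaRect(q.astype(np.float32));print('wbT',r,cv2.boxPoints(r).ravel())
for z in(.046,.0):
    W=np.array([onz('top',p,z)[:2] for p in q]);r=cv2.minAreaRect(W.astype(np.float32));print(z,r)
# shoulders separately
for nm,a,b in(('far',262,271),('near',292,303)):
    p=q[(q[:,1]>a)&(q[:,1]<b)];W=np.array([onz('top',x,.046)[:2] for x in p]);print(nm,W.min(0),W.max(0),'ymid',(W.min(0)+W.max(0))[1]/2)
fs=lambda h,s,v:((s<60)&(v>85))|((h<18)&(s>110)&(v>80))
q=outline(S,(380,170,435,220),fs);a=cv2.approxPolyDP(q.astype(np.float32),1.5,True);print('wbS',a[:,0].ravel())
big=cv2.resize(np.hstack([T[258:306,420:465],S[172:220,385:430]]),None,fx=8,fy=8,interpolation=cv2.INTER_CUBIC);cv2.imwrite('pics/wb.png',big)
E
python3 m2.py
```

```text
bar (array([0.5481, 0.1125, 0.1209]), np.float64(0.0013914447037109885))
rest (array([ 0.5365, -0.0195,  0.0628]), np.float64(0.0001437592175914119))
[ 0.5659 -0.0106  0.5659 -0.0302  0.5094 -0.0294  0.5094 -0.0099] [ 0.5377 -0.02    0.06  ]
rest long ends scene->z [(array([ 0.5666, -0.0198,  0.0626]), np.float64(0.0024639794758599533)), (array([ 0.5075, -0.02  ,  0.062 ]), np.float64(0.003230665474867684))]
org (array([ 0.4422, -0.1917,  0.0708]), np.float64(0.0016054635163071035))
wbT ((441.43145751953125, 282.2313537597656), (38.98940658569336, 19.365924835205078), 85.74616241455078) [430.3292 263.5086 449.6417 262.0721 452.5338 300.9541 433.2212 302.3906]
0.046 ((0.44710394740104675, -0.1943960338830948), (0.08239106833934784, 0.04107169806957245), 2.286112070083618)
0.0 ((0.4518841803073883, -0.20364955067634583), (0.08542259782552719, 0.0425829142332077), 2.2861156463623047)
far [ 0.4709 -0.2128] [ 0.4886 -0.1723] ymid -0.1925319159528457
near [ 0.4063 -0.2124] [ 0.4258 -0.1749] ymid -0.19361966146242576
wbS [397.875 184.125 392.375 192.375 391.625 203.875 419.375 213.625 424.125
 203.875 425.375 193.375 420.625 191.375 419.625 186.375 414.875 183.125
 404.875 181.375 402.125 184.625]
```

View pics/wb.png

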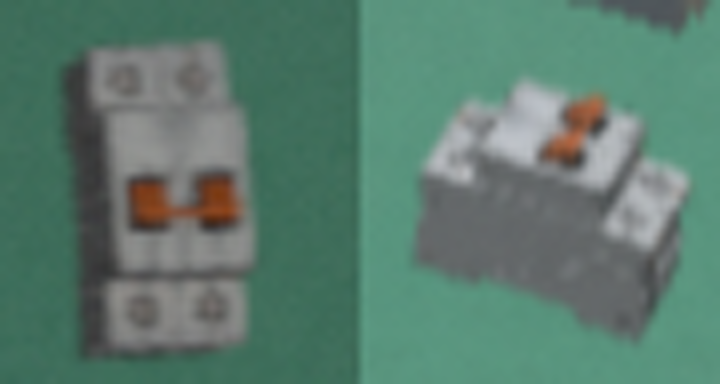

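The left panel (top view) shows the shoulder corners at about (90,48), (220,42), (108,347) and (245,342). The right panel (scene view) shows them at (420,175), (470,100), (640,245) and (690,180). The breaker is upright with its length roughly along world x.

Run:
```python
from h import *
np.set_printoptions(precision=4,suppress=True)
t=np.array([[90,48],[220,42],[108,347],[245,342]])/8+[420,258]-.5
s=(np.array([[420,175],[470,100],[640,245],[690,180]])-[360,0])/8+[385,172]-.5
C=[]
for a,b in zip(t,s):
    p,e=tri(a,b);q=onz('top',a,.046);print(p,e,q);C.append(q)
C=np.array(C);print('c',C.mean(0)); d=C[:2].mean(0)-C[2:].mean(0);print(np.hypot(*d[:2]),np.degrees(np.arctan2(d[1],d[0])))
# upper block corners z63 top view
u=np.array([[107,108],[243,104],[120,270],[255,268]])/8+[420,258]-.5
U=np.array([onz('top',a,.063) for a in u]);print(U,U.mean(0));d=U[:2].mean(0)-U[2:].mean(0);print(np.degrees(np.arctan2(d[1],d[0])),np.hypot(*d[:2]))
# lid bar axis
b=np.array([[291.1,238.1],[291.4,218.6],[299.5,218.7],[299.2,238.2]]);B=np.array([onz('top',p,.121) for p in b]);print(B)
# lid outline at z .085
L=np.array([onz('top',p,.085)for p in [[214.3,275.3],[215,199.4],[315.8,200.4],[315.1,276.2]]]);print('lid',L)
print(arm.camera_model('top')['rvec'],[-cam(n)[1].T@cam(n)[2] for n in('top','scene')])
```

```text
[ 0.4865 -0.1736  0.0442] 0.0010162219432889314 [ 0.4868 -0.1732  0.046 ]
[ 0.4863 -0.2075  0.0497] 0.0032345442016726666 [ 0.4883 -0.2078  0.046 ]
[ 0.4081 -0.1741  0.0501] 0.002109315068374618 [ 0.4074 -0.1752  0.046 ]
[ 0.4082 -0.2112  0.047 ] 0.0007891754805411768 [ 0.4086 -0.2113  0.046 ]
c [ 0.4478 -0.1919  0.046 ]
0.07961759957767332 1.9911786282950927
[[ 0.4686 -0.1739  0.063 ]
 [ 0.4696 -0.2096  0.063 ]
 [ 0.4261 -0.1759  0.063 ]
 [ 0.4266 -0.2111  0.063 ]] [ 0.4477 -0.1926  0.063 ]
2.2355127315258327 0.04277113147472679
[[0.5287 0.1209 0.121 ]
 [0.569  0.1206 0.121 ]
 [0.5688 0.1041 0.121 ]
 [0.5285 0.1045 0.121 ]]
lid [[0.4576 0.2803 0.085 ]
 [0.6183 0.2839 0.085 ]
 [0.6158 0.0715 0.085 ]
 [0.4555 0.0728 0.085 ]]
[ 2.1258 -2.1288  0.1895] [array([0.3172, 0.0571, 1.2962]), array([0.0705, 0.8725, 1.1652])]
```

{"name": "move_arm", "arguments": {
  "increments": [
    [0, 0, 0, 0, 0, 0.97, -1],
    [0, 0, 0, 0, 0, 0.97, -1],
    [0, 0, 0, 0, 0, 0.97, -1],
    [0, 0, 0, 0, 0, 0.97, -1],
    [0, 0, 0, 0, 0, 0, -1]
  ],
  "force": 60
}}

```text
time_s: 0.52
tcp_pos: [0.2665, -0.5923, 0.2305]
tcp_rot: [-3.14, 0.001, 0.033]
wrist_force: [0.7, 0.0, -1.0]
grip_width: 1.0
gripper_force: 0.0
```

{"name": "move_arm", "arguments": {
  "increments": [
    [0.025, -0.1065, 0, 0, 0, 0, -1],
    [0.025, -0.1065, 0, 0, 0, 0, -1],
    [0.025, -0.1065, 0, 0, 0, 0, -1],
    [0.025, -0.1065, 0, 0, 0, 0, -1],
    [0.025, -0.1065, 0, 0, 0, 0, -1]
  ]
}}

```text
time_s: 0.93
tcp_pos: [0.2985, -0.43, 0.2308]
tcp_rot: [-3.141, 0.001, 0.037]
wrist_force: [0.3, 0.1, -0.4]
grip_width: 0.996
gripper_force: 0.0
```

{"name": "move_arm", "arguments": {
  "increments": [
    [0.025, -0.1065, 0, 0, 0, 0, -1],
    [0.025, -0.1065, 0, 0, 0, 0, -1],
    [0.025, -0.1065, 0, 0, 0, 0, -1],
    [0.025, -0.1065, 0, 0, 0, 0, -1],
    [0.025, -0.1065, 0, 0, 0, 0, -1]
  ]
}}

```text
time_s: 1.35
tcp_pos: [0.3303, -0.2691, 0.2311]
tcp_rot: [3.142, 0.0, 0.038]
wrist_force: [1.3, 0.3, -0.3]
grip_width: 0.998
gripper_force: 0.0
```

{"name": "move_arm", "arguments": {
  "increments": [
    [0.08, -0.0483, 0.05, 0, 0, 0, -1],
    [0.08, -0.0483, 0.05, 0, 0, 0, -1],
    [0.08, -0.0483, 0.05, 0, 0, 0, -1],
    [0.08, -0.0483, 0.05, 0, 0, 0, -1],
    [0.08, -0.0483, 0.05, 0, 0, 0, -1]
  ]
}}

```text
time_s: 1.77
tcp_pos: [0.4487, -0.1934, 0.1556]
tcp_rot: [3.141, -0.0, 0.038]
wrist_force: [-0.1, -0.8, 0.4]
grip_width: 1.002
gripper_force: 0.0
```

{"name": "move_arm", "arguments": {
  "increments": [
    [0, 0, 0.03, 0, 0, 0, -1],
    [0, 0, 0, 0, 0, 0, -1]
  ]
}}

```text
time_s: 1.93
tcp_pos: [0.4472, -0.1919, 0.1449]
tcp_rot: [-3.139, 0.004, 0.041]
wrist_force: [-1.3, 0.3, 0.3]
grip_width: 0.995
gripper_force: 0.0
```

Run:
```python
from h import *
T=arm.read_camera('top');S=arm.read_camera('scene')
a=cv2.resize(T[240:320,400:490],None,fx=4,fy=5);a=cv2.resize(T[240:320,400:480],None,fx=5,fy=5);b=cv2.resize(S[150:230,370:450],None,fx=5,fy=5)
cv2.imwrite('pics/g.png',np.hstack([a,b]))
s=arm.get_state();print(s['tcp_pos'],s['tcp_rot'])
```

```text
[ 0.44679144 -0.19463452  0.14676508] [-3.14125142e+00  2.18683763e-03  3.56218660e-02]
```

View pics/g.png

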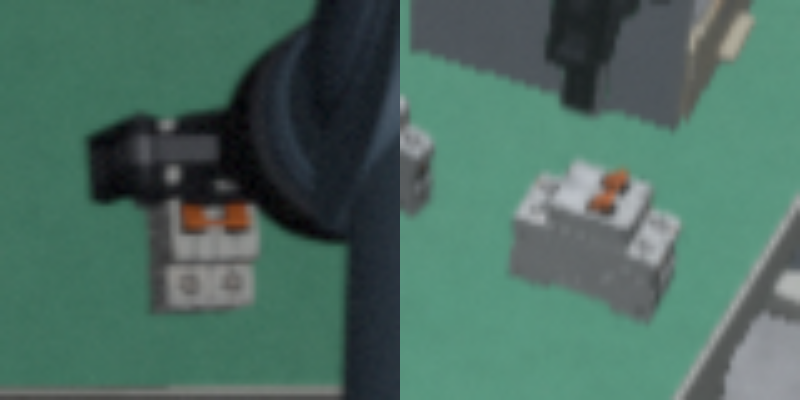

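The picture shows the gripper above the breaker, with its fingers astride the width and the breaker undisturbed (toggles at about panel (215,215)). I'll descend and grip.

{"name": "move_arm", "arguments": {
  "increments": [
    [0, 0, 0.1, 0, 0, 0, -1],
    [0, 0, 0.1, 0, 0, 0, -1],
    [0, 0, 0.1, 0, 0, 0, -1],
    [0, 0, 0.07, 0, 0, 0, -1],
    [0, 0, 0.03, 0, 0, 0, -1]
  ]
}}

```text
time_s: 2.45
tcp_pos: [0.4449, -0.1953, 0.0253]
tcp_rot: [-3.141, 0.004, 0.033]
wrist_force: [-0.6, -0.4, -1.0]
grip_width: 0.993
gripper_force: 0.0
```

{"name": "move_arm", "arguments": {
  "increments": [
    [0, 0, 0, 0, 0, 0, -1],
    [0, 0, 0, 0, 0, 0, 1],
    [0, 0, 0, 0, 0, 0, 1],
    [0, 0, 0, 0, 0, 0, 1],
    [0, 0, 0, 0, 0, 0, 1]
  ]
}}

```text
time_s: 2.87
tcp_pos: [0.4493, -0.1948, 0.0289]
tcp_rot: [3.14, -0.003, 0.035]
wrist_force: [-1.4, 6.1, 3.5]
grip_width: 0.453
gripper_force: 1.9
```

{"name": "move_arm", "arguments": {
  "increments": [
    [0, 0, 0, 0, 0, 0, 1],
    [0, 0, 0, 0, 0, 0, 1],
    [0, 0, 0, 0, 0, 0, 1],
    [0, 0, 0, 0, 0, 0, 1],
    [0, 0, 0, 0, 0, 0, 1]
  ]
}}

```text
time_s: 3.28
tcp_pos: [0.4496, -0.1947, 0.0289]
tcp_rot: [3.14, -0.003, 0.035]
wrist_force: [-0.7, 0.4, 5.8]
grip_width: 0.416
gripper_force: 61.1
```

{"name": "move_arm", "arguments": {
  "increments": [
    [0, 0, -0.05, 0, 0, 0, 1],
    [0, 0, -0.11, 0, 0, 0, 1],
    [0, 0, -0.13, 0, 0, 0, 1],
    [0, 0, -0.1, 0, 0, 0, 1],
    [0, 0, 0, 0, 0, 0, 1]
  ]
}}

```text
time_s: 3.7
tcp_pos: [0.4528, -0.196, 0.1509]
tcp_rot: [3.136, -0.012, 0.035]
wrist_force: [1.2, -0.9, -1.2]
grip_width: 0.413
gripper_force: 60.6
```

{"name": "move_arm", "arguments": {
  "increments": [
    [0.0607, -0.1162, 0, 0, 0, 0.1, 1],
    [0.0607, -0.1162, 0, 0, 0, 0.1, 1],
    [0.0607, -0.1162, 0, 0, 0, 0.1, 1],
    [0.0607, -0.1162, 0, 0, 0, 0.1, 1],
    [0.0607, -0.1162, 0, 0, 0, 0.1, 1]
  ]
}}

```text
time_s: 4.12
tcp_pos: [0.5357, -0.0172, 0.1433]
tcp_rot: [3.141, 0.002, -0.016]
wrist_force: [-0.1, -0.5, -2.4]
grip_width: 0.411
gripper_force: 60.6
```

{"name": "move_arm", "arguments": {
  "increments": [
    [0, 0, 0, 0, 0, 0, 1],
    [0, 0, 0.06, 0, 0, 0, 1],
    [0, 0, 0, 0, 0, 0, 1]
  ]
}}

```text
time_s: 4.37
tcp_pos: [0.5334, -0.0176, 0.1229]
tcp_rot: [-3.141, 0.007, -0.012]
wrist_force: [-1.5, 0.1, -4.3]
grip_width: 0.417
gripper_force: 60.7
```

Run:
```python
from h import *
for i in range(3):
    s=arm.get_state();print(s['tcp_pos'],s['tcp_rot'],s['wrist_force'])
    T=arm.read_camera('top');S=arm.read_camera('scene')
a=cv2.resize(T[200:280,320:400],None,fx=5,fy=5);b=cv2.resize(S[170:250,310:390],None,fx=5,fy=5)
cv2.imwrite('pics/p.png',np.hstack([a,b]))
```

```text
[ 0.53340461 -0.01763215  0.12288095] [-3.14143047  0.00692584 -0.01227374] [-1.5396049   0.05982194 -4.298772  ]
[ 0.5341967  -0.01926147  0.12456874] [ 3.14130712  0.00475784 -0.01557025] [ 0.31976213 -1.09938329 -2.37607772]
[ 0.53585939 -0.01962265  0.12611138] [ 3.14132958e+00  8.23027095e-04 -1.67152854e-02] [-1.06240707 -0.38285073 -2.25985719]
```

View pics/p.png

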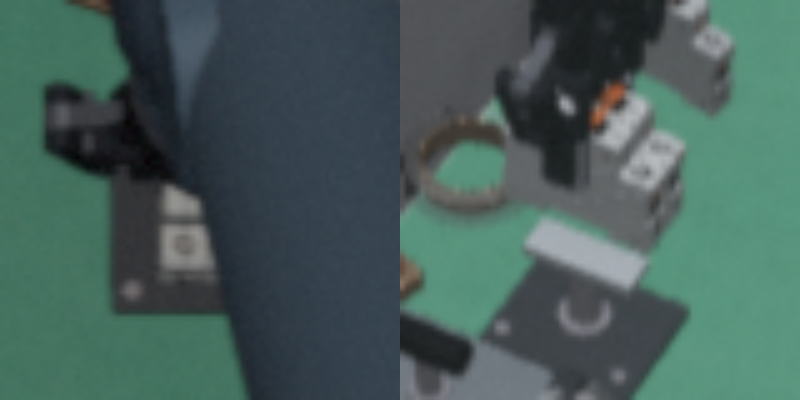

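The breaker is held upright over the rest. The scene panel shows its near shoulder corners at (625,183) and (683,140) and the bar below it. The top panel shows its near-left corner at (162,272).

Run:
```python
from h import *
np.set_printoptions(precision=4,suppress=True)
t=np.array([162,272])/5+[320,200]-.5
s=(np.array([[625,183],[683,140],[641,245]])-[400,0])/5+[310,170]-.5
print(tri(t,s[0]),onz('top',t,.143))
for p in s[:2]: print(onz('scene',p,.143))
print('bottom corner',onz('scene',s[2],.097))
for i in range(3): x=arm.get_state();print(x['tcp_pos']);arm.read_camera('top')
```

```text
(array([0.4984, 0.0019, 0.1488]), np.float64(0.01330152459475637)) [ 0.4929 -0.0005  0.143 ]
[ 0.5075 -0.0016  0.143 ]
[ 0.4968 -0.0396  0.143 ]
bottom corner [ 0.5014 -0.0086  0.097 ]
[ 0.5366 -0.0195  0.1268]
[ 0.5367 -0.0194  0.1269]
[ 0.5367 -0.0192  0.1269]
```

{"name": "move_arm", "arguments": {
  "increments": [
    [0.005, 0, 0.05, 0, 0, 0, 1],
    [0, 0, 0.04, 0, 0, 0, 1],
    [0, 0, 0.02, 0, 0, 0, 1],
    [0, 0, 0, 0, 0, 0, 1],
    [0, 0, 0, 0, 0, 0, 1]
  ]
}}

```text
time_s: 5.23
tcp_pos: [0.5371, -0.0187, 0.0926]
tcp_rot: [-3.141, 0.002, -0.015]
wrist_force: [0.6, -0.5, -1.6]
grip_width: 0.414
gripper_force: 60.7
```

{"name": "move_arm", "arguments": {
  "increments": [
    [0, 0, 0, 0, 0, 0, 1],
    [0, 0, 0, 0, 0, 0, 1],
    [0, 0, 0, 0, 0, 0, 1]
  ]
}}

```text
time_s: 5.48
tcp_pos: [0.5385, -0.0186, 0.0939]
tcp_rot: [3.142, -0.001, -0.015]
wrist_force: [-0.2, 0.0, -3.2]
grip_width: 0.411
gripper_force: 60.7
```

{"name": "move_arm", "arguments": {
  "increments": [
    [0, 0, 0.005, 0, 0, 0, 1],
    [0, 0, 0.005, 0, 0, 0, 1],
    [0, 0, 0, 0, 0, 0, 1],
    [0, 0, 0, 0, 0, 0, 1]
  ]
}}

```text
time_s: 5.82
tcp_pos: [0.5377, -0.0187, 0.0902]
tcp_rot: [-3.142, 0.0, -0.015]
wrist_force: [0.0, -0.3, -3.3]
grip_width: 0.411
gripper_force: 60.7
```

{"name": "move_arm", "arguments": {
  "increments": [
    [0, 0.002, 0.004, 0, 0, 0, 1],
    [0, 0, 0, 0, 0, 0, 1],
    [0, 0, 0, 0, 0, 0, 1]
  ]
}}

```text
time_s: 6.07
tcp_pos: [0.5379, -0.0193, 0.0891]
tcp_rot: [3.142, -0.0, -0.015]
wrist_force: [-0.4, 0.3, -1.4]
grip_width: 0.413
gripper_force: 60.9
```

{"name": "move_arm", "arguments": {
  "increments": [
    [0, 0, 0.003, 0, 0, 0, 1],
    [0, 0, 0, 0, 0, 0, 1],
    [0, 0, 0, 0, 0, 0, 1]
  ]
}}

```text
time_s: 6.32
tcp_pos: [0.5379, -0.0193, 0.089]
tcp_rot: [3.141, 0.0, -0.015]
wrist_force: [-3.1, 1.3, 5.1]
grip_width: 0.411
gripper_force: 61.5
```

Contact: 5 N upward at TCP z 0.089, which is the expected height. I'll release and rise.

{"name": "move_arm", "arguments": {
  "increments": [
    [0, 0, 0, 0, 0, 0, 0.0],
    [0, 0, 0, 0, 0, 0, -0.5],
    [0, 0, 0, 0, 0, 0, -1],
    [0, 0, 0, 0, 0, 0, -1],
    [0, 0, 0, 0, 0, 0, -1]
  ]
}}

```text
time_s: 6.73
tcp_pos: [0.538, -0.0193, 0.0881]
tcp_rot: [-3.141, -0.0, -0.015]
wrist_force: [-0.3, 0.3, 0.2]
grip_width: 0.993
gripper_force: 0.0
```

{"name": "move_arm", "arguments": {
  "increments": [
    [0, 0, 0, 0, 0, 0, -1],
    [0, 0, -0.03, 0, 0, 0, -1],
    [0, 0, -0.08, 0, 0, 0, -1],
    [0, 0, -0.13, 0, 0, 0, -1],
    [0, 0, -0.13, 0, 0, 0, -1]
  ]
}}

```text
time_s: 7.15
tcp_pos: [0.5364, -0.0192, 0.1996]
tcp_rot: [-3.141, 0.003, -0.015]
wrist_force: [0.1, -0.3, -0.1]
grip_width: 0.997
gripper_force: 0.0
```

{"name": "move_arm", "arguments": {
  "increments": [
    [0, 0, -0.13, 0, 0, 0, -1],
    [0, -0.12, -0.05, 0, 0, -1, -1],
    [0, -0.12, 0, 0, 0, -1, -1],
    [0, 0, 0, 0, 0, -1, -1],
    [0, 0, 0, 0, 0, -1, -1]
  ]
}}

```text
time_s: 7.57
tcp_pos: [0.5354, 0.0567, 0.2551]
tcp_rot: [3.142, -0.003, 0.397]
wrist_force: [1.2, -0.6, -0.3]
grip_width: 1.002
gripper_force: 0.0
```

Run:
```python
from h import *
print(arm.get_state()['tcp_pos'],arm.get_state()['tcp_rot'])
T=arm.read_camera('top');S=arm.read_camera('scene');cv2.imwrite('pics/T2.png',T);cv2.imwrite('pics/S2.png',S)
a=cv2.resize(T[200:280,320:400],None,fx=5,fy=5);b=cv2.resize(S[170:250,310:390],None,fx=5,fy=5)
cv2.imwrite('pics/q.png',np.hstack([a,b]))
```

```text
[0.53539583 0.05674401 0.25514469] [ 3.14154550e+00 -3.07288843e-03  3.96583922e-01]
```

View pics/q.png

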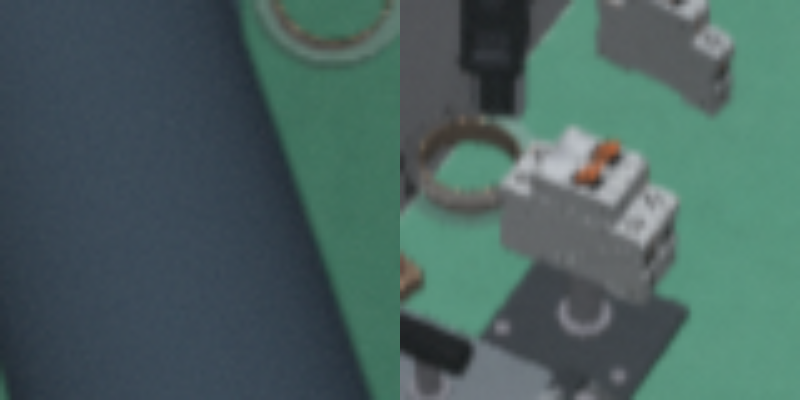

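The breaker stands upright on the rest, with its toggles at scene panel (597,160), and is still level. I'll check the centring numerically and enlarge the index.

Run:
```python
from h import *
np.set_printoptions(precision=4,suppress=True)
S=cv2.imread('pics/S2.png');T0=cv2.imread('pics/top0.png');S0=cv2.imread('pics/scene0.png')
org=lambda h,s,v:(h<18)&(s>130)&(v>90)
b0=blobs(S0,(385,175,435,220),org)[0][1];p0=onz('scene',b0,.0708)
b=blobs(S,(340,190,365,212),org)[0][1];p=onz('scene',b,.1308);print(p0,p,'shift',p-p0,'origin',np.array([.4478,-.1922])+(p-p0)[:2])
a=cv2.resize(S0[240:330,310:365],None,fx=6.5,fy=6.5,interpolation=cv2.INTER_CUBIC)
c=cv2.resize(T0[258:290,212:302],None,fx=4.6,fy=4.6,interpolation=cv2.INTER_CUBIC)
o=np.zeros((600,800,3),np.uint8);o[:a.shape[0],:a.shape[1]]=a;o[:c.shape[0],370:370+c.shape[1]]=c
cv2.imwrite('pics/i.png',np.clip(o*1.5,0,255).astype(np.uint8))
```

```text
[ 0.4414 -0.1919  0.0708] [ 0.5296 -0.0182  0.1308] shift [0.0881 0.1737 0.06  ] origin [ 0.5359 -0.0185]
```

View pics/i.png

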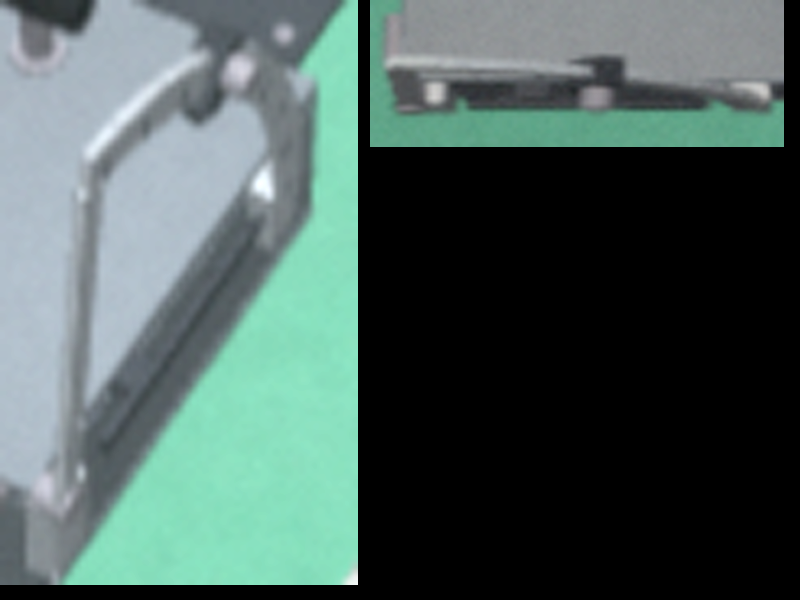

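The scene panel shows the index as a dark block behind the arc, running from about (215,45) to its lower tip at about (203,118), with the thumb screw at (238,70). The top panel shows the block at (605,68) and the screw at (596,97). Next I'll compute its angle.

Run:
```python
from h import *
np.set_printoptions(precision=4,suppress=True)
S=cv2.imread('pics/S2.png');T0=cv2.imread('pics/top0.png');S0=cv2.imread('pics/scene0.png')
H=np.array([.2675,.08])
def onx(n,p,x):
    c,d=ray(n,p);return c+d*(x-c[0])/d[0]
def pol(P): v=np.array([H[0]-P[1],P[2]-H[1]]);return np.hypot(*v),np.arctan2(v[1],v[0])
s=lambda u,v:np.array([310+u/6.5,240+v/6.5])-.42
t=lambda u,v:np.array([212+(u-370)/4.6,258+v/4.6])-.4
for uv in((203,118),(195,105),(205,90),(210,110)):
    P=onx('scene',s(*uv),.446);print('tip?',P,pol(P))
P,e=tri(t(605,68),s(207,85));print('block c',P,e,pol(P))
P,e=tri(t(596,97),s(238,70));print('screw',P,e,pol(P))
for im,n,roi in((S0,'scene',(332,243,348,262)),(T0,'top',(250,268,275,276))):
    for b in blobs(im,roi,lambda h,s,v:v<62)[:2]: print(n,b[0],b[1],b[2].round(1).ravel())
# predicted index for several angles
for a in(.55,.65,.75,.85,.95):
    f=lambda r:[.446,H[0]-r*np.cos(a),H[1]+r*np.sin(a)]
    print(a,*[((proj('scene',f(r))+.42-[310,240])*6.5).round(0) for r in(.135,.163)],*[((proj('top',f(r))+.4-[212,258])*4.6+[370,0]).round(0) for r in(.135,.163)])
```

```text
tip? [0.446  0.1769 0.1827] (np.float64(0.1369740515571102), np.float64(0.8476992470860845))
tip? [0.446  0.1823 0.1951] (np.float64(0.14323136714779525), np.float64(0.9334364858430647))
tip? [0.446  0.1757 0.1956] (np.float64(0.14759794205734977), np.float64(0.8996319490358269))
tip? [0.446  0.1722 0.1817] (np.float64(0.13938452528587728), np.float64(0.8179538975550024))
block c [0.4498 0.1697 0.1899] 0.0022809452775754712 (np.float64(0.14708440703203662), np.float64(0.8436535643367251))
screw [0.4368 0.1717 0.2068] 0.0006311951198393564 (np.float64(0.15894620881783034), np.float64(0.9237781085521796))
top 39.375 [262.0285 273.1097] [252.1 270.1 266.9 270.1 266.9 275.4 252.1 275.4]
0.55 [238. 129.] [273.  51.] [656.  91.] [710.  87.]
0.65 [228. 123.] [261.  44.] [636.  88.] [686.  83.]
0.75 [215. 122.] [246.  41.] [612.  85.] [658.  79.]
0.85 [201. 124.] [229.  43.] [587.  82.] [627.  76.]
0.95 [185. 130.] [210.  49.] [559.  80.] [593.  73.]
```

Run:
```python
from h import *
np.set_printoptions(linewidth=200)
S0=cv2.cvtColor(cv2.imread('pics/scene0.png'),6);T0=cv2.cvtColor(cv2.imread('pics/top0.png'),6)
print('scene cols 334..352');[print(r,S0[r,334:353]) for r in range(243,262)]
print('top cols 252..272');[print(r,T0[r,252:273]) for r in range(266,284)]
for a in(.78,.85,.92):
  for n in('scene','top'):
    Q=[]
    for r in(.135,.163):
      for k in(-.006,.006):
        for x in(.440,.452):
          Q.append(proj(n,[x,.2675-r*np.cos(a)+k*np.sin(a),.08+r*np.sin(a)+k*np.cos(a)]).round(1))
    print(a,n,np.array(Q).tolist())
```

```text
scene cols 334..352
243 [117 117 117 105  95  82  68  66  64  65  67  68  68  69  67  66  70  70  78]
244 [119 120 119 119 118 106  83  64  63  61  61  63  63  66  67  68  68  71  96]
245 [119 119 119 119 121 115  89  63  63  62  60  62  57  60  70  69  70  73 101]
246 [121 120 120 119 119 106  79  66  62  62  62  59  52  67  86  79  70  70  82]
247 [121 120 119 120 120 104  90  92  74  63  64  53  62  81  93  86  75  71  70]
248 [121 121 120 122 127 126 121 114  87  66  64  82 104 106  98  87  79  75  70]
249 [120 121 123 130 139 137 129 106  85  66  74 117 133 129 117  94  82  82  73]
250 [123 130 136 142 135 116 104  86  74  65  89 129 140 141 128  91  79  79  82]
251 [131 144 149 129 107  90  84  78  65  70 101 124 135 139 113  78  78  80  83]
252 [143 138 126  94  83  82  82  76  66  66  97 112 121 121  86  71  79  76  81]
253 [138 111  89  83  75  81  82  74  63  57  79  94 103 100  74  75  75  78  82]
254 [111  88  82  81  67  80  79  66  59  45  66  91  93  83  76  80  70  81  83]
255 [ 88  83  82  77  69  75  72  63  55  49  82 109 104  99  89  83  74  81  83]
256 [ 83  83  
[... 2102 characters left out ...]
44.8]]
0.78 top [[265.1, 279.2], [265.2, 273.0], [260.2, 278.8], [260.3, 272.5], [274.6, 278.1], [274.7, 271.7], [269.8, 277.6], [269.8, 271.2]]
0.85 scene [[344.0, 259.4], [339.0, 257.2], [342.0, 260.0], [336.9, 257.8], [348.4, 247.0], [343.3, 244.8], [346.4, 247.5], [341.2, 245.3]]
0.85 top [[261.2, 278.9], [261.4, 272.6], [256.0, 278.4], [256.2, 272.1], [270.0, 277.6], [270.1, 271.2], [264.8, 277.1], [264.9, 270.7]]
0.92 scene [[342.4, 259.9], [337.3, 257.6], [340.2, 260.8], [335.1, 258.6], [346.5, 247.4], [341.3, 245.3], [344.3, 248.3], [339.1, 246.1]]
0.92 top [[257.2, 278.5], [257.3, 272.2], [251.7, 278.1], [251.8, 271.7], [265.0, 277.2], [265.1, 270.7], [259.4, 276.7], [259.6, 270.3]]
```

{"name": "move_arm", "arguments": {
  "increments": [
    [0, 0, 0, 0, 0, -0.978, -1],
    [0, 0, 0, 0, 0, -0.978, -1],
    [0, 0, 0, 0, 0, -0.978, -1],
    [0, 0, 0, 0, 0, -0.978, -1],
    [0, 0, 0, 0, 0, -0.978, -1]
  ],
  "force": 80
}}

```text
time_s: 8.08
tcp_pos: [0.5353, 0.0517, 0.2533]
tcp_rot: [-3.142, 0.0, 0.874]
wrist_force: [1.3, -0.1, -1.0]
grip_width: 1.004
gripper_force: 0.0
```

{"name": "move_arm", "arguments": {
  "increments": [
    [0, 0, 0, 0, 0, -0.978, -1],
    [0, 0, 0, 0, 0, -0.978, -1],
    [0, 0, 0, 0, 0, -0.978, -1],
    [0, 0, 0, 0, 0, -0.978, -1],
    [0, 0, 0, 0, 0, -0.978, -1]
  ]
}}

```text
time_s: 8.5
tcp_pos: [0.5353, 0.0518, 0.2533]
tcp_rot: [-3.142, 0.0, 1.363]
wrist_force: [-0.1, -0.6, 0.0]
grip_width: 0.998
gripper_force: 0.0
```

{"name": "move_arm", "arguments": {
  "increments": [
    [0, 0, 0, 0, 0, -0.978, -1],
    [0, 0, 0, 0, 0, -0.978, -1],
    [0.093, 0.021, 0, 0, 0, 0, -1],
    [0.093, 0.021, 0, 0, 0, 0, -1],
    [0, 0, 0, 0, 0, 0, -1]
  ]
}}

```text
time_s: 8.92
tcp_pos: [0.5488, 0.1149, 0.254]
tcp_rot: [3.14, -0.006, 1.562]
wrist_force: [-0.3, 1.0, 0.7]
grip_width: 1.002
gripper_force: 0.0
```

{"name": "move_arm", "arguments": {
  "increments": [
    [0, 0, 0, 0, 0, 0, -1],
    [0, 0, 0, 0, 0, 0, -1],
    [0, 0, 0, 0, 0, 0, -1],
    [0, 0, 0, 0, 0, 0, -1]
  ]
}}

```text
time_s: 9.25
tcp_pos: [0.5487, 0.1064, 0.253]
tcp_rot: [-3.141, 0.001, 1.555]
wrist_force: [0.3, -0.1, 0.3]
grip_width: 0.997
gripper_force: 0.0
```

{"name": "move_arm", "arguments": {
  "increments": [
    [0.02, 0, 0.13, 0, 0, -0.15, -1],
    [0, 0, 0.13, 0, 0, 0, -1],
    [0, 0, 0.13, 0, 0, 0, -1],
    [0, 0, 0.08, 0, 0, 0, -1],
    [0, 0, 0.033, 0, 0, 0, -1]
  ]
}}

```text
time_s: 9.67
tcp_pos: [0.5452, 0.1118, 0.0977]
tcp_rot: [-3.133, 0.002, 1.571]
wrist_force: [-0.0, -0.2, 0.0]
grip_width: 0.998
gripper_force: 0.0
```

{"name": "move_arm", "arguments": {
  "increments": [
    [0, 0, 0, 0, 0, 0, -1],
    [0, 0, 0, 0, 0, 0, -1],
    [0, 0, 0, 0, 0, 0, -1],
    [0, 0, 0, 0, 0, 0, -1]
  ]
}}

```text
time_s: 10.0
tcp_pos: [0.5509, 0.1147, 0.1048]
tcp_rot: [3.137, -0.001, 1.573]
wrist_force: [-0.1, -0.2, -0.1]
grip_width: 1.002
gripper_force: 0.0
```

{"name": "move_arm", "arguments": {
  "increments": [
    [-0.004, -0.004, 0.005, 0, 0, 0, -1],
    [0, 0, 0, 0, 0, 0, 1],
    [0, 0, 0, 0, 0, 0, 1],
    [0, 0, 0, 0, 0, 0, 1],
    [0, 0, 0, 0, 0, 0, 1]
  ]
}}

```text
time_s: 10.42
tcp_pos: [0.5476, 0.113, 0.101]
tcp_rot: [3.141, 0.0, 1.573]
wrist_force: [-1.0, -3.1, 5.9]
grip_width: 0.458
gripper_force: 53.5
```

{"name": "move_arm", "arguments": {
  "increments": [
    [0, 0, 0, 0, 0, 0, 1],
    [0, 0, 0, 0, 0, 0, 1],
    [0, 0, 0, 0, 0, 0, 1],
    [0, 0, 0, 0, 0, 0, 1],
    [0, 0, 0, 0, 0, 0, 1]
  ]
}}

```text
time_s: 10.83
tcp_pos: [0.5476, 0.113, 0.1011]
tcp_rot: [3.142, 0.0, 1.573]
wrist_force: [-2.1, -1.5, 5.0]
grip_width: 0.454
gripper_force: 79.9
```

{"name": "move_arm", "arguments": {
  "increments": [
    [0.007, -0.026, 0, 0, 0, 0, 1],
    [0.0085, -0.025, 0, 0, 0, 0, 1],
    [0.01, -0.025, 0, 0, 0, 0, 1],
    [0.0107, -0.0243, 0, 0, 0, 0, 1]
  ]
}}

```text
time_s: 11.17
tcp_pos: [0.5478, 0.1165, 0.1106]
tcp_rot: [3.082, -0.002, 1.565]
wrist_force: [54.1, -11.4, -4.6]
grip_width: 0.453
gripper_force: 83.0
```

I put the lift in the wrong column, so it pulled sideways (54 N, under the limits). Undoing it now.

{"name": "move_arm", "arguments": {
  "increments": [
    [-0.01, 0.04, 0, 0, 0, 0, 1]
  ]
}}

```text
time_s: 11.25
tcp_pos: [0.5484, 0.1157, 0.1081]
tcp_rot: [3.103, 0.0, 1.57]
wrist_force: [5.3, -3.9, -2.9]
grip_width: 0.45
gripper_force: 83.4
```

{"name": "move_arm", "arguments": {
  "increments": [
    [0, 0, 0, 0, 0, 0, 1],
    [0, 0, 0, 0, 0, 0, 1]
  ]
}}

```text
time_s: 11.42
tcp_pos: [0.5479, 0.1154, 0.1065]
tcp_rot: [3.106, -0.001, 1.567]
wrist_force: [22.3, -8.4, -1.8]
grip_width: 0.446
gripper_force: 83.1
```

Run:
```python
from h import *
s=arm.get_state();print({k:np.round(s[k],4) for k in('joint_pos','tcp_pos','tcp_rot','wrist_force','ft_torque')})
S=arm.read_camera('scene');T=arm.read_camera('top');cv2.imwrite('pics/S3.png',S);cv2.imwrite('pics/T3.png',T)
S0=cv2.imread('pics/S2.png')
for nm,(x0,y0,x1,y1) in dict(breaker=(343,195,380,232),index=(334,244,350,262),red=(292,210,306,230),white=(365,248,395,276)).items():
    print(nm,cv2.absdiff(S,S0)[y0:y1,x0:x1].mean())
org=lambda h,s,v:(h<18)&(s>130)&(v>90)
print(blobs(S0,(340,190,365,212),org)[0][1],blobs(S,(340,190,365,212),org)[0][1])
```

```text
{'joint_pos': array([ 0.1805,  0.4008, -0.5484,  1.9227,  0.2873,  0.8577, -0.5191]), 'tcp_pos': array([0.5479, 0.1154, 0.1065]), 'tcp_rot': array([ 3.1056e+00, -6.0000e-04,  1.5672e+00]), 'wrist_force': array([22.3336, -8.4477, -1.753 ]), 'ft_torque': array([-1.7432, -5.0893, -0.1061])}
breaker 1.102264426588751
index 1.8761574074074074
red 46.37976190476191
white 0.8670634920634921
[349.41453229 201.9765219 ] [349.42037429 201.93838277]
```

{"name": "move_arm", "arguments": {
  "increments": [
    [-0.01, 0.025, 0, 0, 0, 0, 1],
    [-0.005, 0.02, 0, 0, 0, 0, 1],
    [0, 0, 0, 0, 0, 0, 1],
    [0, 0, 0, 0, 0, 0, 1]
  ]
}}

```text
time_s: 11.85
tcp_pos: [0.5476, 0.1138, 0.1018]
tcp_rot: [3.133, 0.001, 1.571]
wrist_force: [7.6, -5.7, 0.5]
grip_width: 0.449
gripper_force: 83.0
```

{"name": "move_arm", "arguments": {
  "increments": [
    [-0.011, 0.013, 0, 0, 0, 0, 1],
    [0, 0, 0, 0, 0, 0, 1],
    [0, 0, 0, 0, 0, 0, 1],
    [0, 0, 0, 0, 0, 0, 1]
  ]
}}

```text
time_s: 12.18
tcp_pos: [0.5477, 0.1137, 0.1015]
tcp_rot: [3.139, -0.001, 1.573]
wrist_force: [-0.9, -2.1, 4.6]
grip_width: 0.449
gripper_force: 83.7
```

Restored. Now the lift, with the upward travel along tool -z.

{"name": "move_arm", "arguments": {
  "increments": [
    [0.007, 0, -0.026, 0, 0, 0, 1],
    [0.0085, 0, -0.025, 0, 0, 0, 1],
    [0.01, 0, -0.025, 0, 0, 0, 1],
    [0.0107, 0, -0.0243, 0, 0, 0, 1],
    [0, 0, 0, 0, 0, 0, 1]
  ]
}}

```text
time_s: 12.6
tcp_pos: [0.5475, 0.1247, 0.1308]
tcp_rot: [3.14, -0.0, 1.576]
wrist_force: [9.7, 1.0, -9.8]
grip_width: 0.449
gripper_force: 81.6
```

{"name": "move_arm", "arguments": {
  "increments": [
    [0.0123, 0, -0.024, 0, 0, 0, 1],
    [0.013, 0, -0.023, 0, 0, 0, 1],
    [0.0145, 0, -0.0225, 0, 0, 0, 1],
    [0.0155, 0, -0.0215, 0, 0, 0, 1],
    [0, 0, 0, 0, 0, 0, 1]
  ]
}}

```text
time_s: 13.02
tcp_pos: [0.5476, 0.1413, 0.1572]
tcp_rot: [3.139, -0.0, 1.576]
wrist_force: [11.3, 1.6, -13.0]
grip_width: 0.451
gripper_force: 81.8
```

{"name": "move_arm", "arguments": {
  "increments": [
    [0.0167, 0, -0.0208, 0, 0, 0, 1],
    [0.0176, 0, -0.02, 0, 0, 0, 1],
    [0.0186, 0, -0.019, 0, 0, 0, 1],
    [0.0194, 0, -0.0183, 0, 0, 0, 1],
    [0, 0, 0, 0, 0, 0, 1]
  ]
}}

```text
time_s: 13.43
tcp_pos: [0.5477, 0.162, 0.1797]
tcp_rot: [3.139, 0.001, 1.577]
wrist_force: [12.0, -1.1, -14.0]
grip_width: 0.453
gripper_force: 81.7
```

{"name": "move_arm", "arguments": {
  "increments": [
    [0.0205, 0.004, -0.017, 0, 0, 0, 1],
    [0.0211, 0.004, -0.0163, 0, 0, 0, 1],
    [0.022, 0, -0.015, 0, 0, 0, 1],
    [0.0227, 0, -0.014, 0, 0, 0, 1],
    [0, 0, 0, 0, 0, 0, 1]
  ]
}}

```text
time_s: 13.85
tcp_pos: [0.5477, 0.1844, 0.1964]
tcp_rot: [-3.137, 0.007, 1.574]
wrist_force: [8.8, -3.9, -13.6]
grip_width: 0.449
gripper_force: 81.7
```

```bash
cat > v.py <<'E'
from h import *
import sys
np.set_printoptions(precision=3,suppress=True,linewidth=220)
s=arm.get_state();P=s['tcp_pos'];F=s['wrist_force'];v=[.268-P[1],P[2]-.062]
print(P,F,'theta',np.arctan2(v[1],v[0])-.2465,'r',np.hypot(*v))
S=arm.read_camera('scene');T=arm.read_camera('top');cv2.imwrite(f'pics/Sv{sys.argv[1]}.png',S);cv2.imwrite(f'pics/Tv{sys.argv[1]}.png',T)
G=cv2.cvtColor(S,6);print('cols 328..352')
for r in range(243,272): print(r,G[r,328:353])
for a in(.8,.85,.9): print(a,proj('scene',[.446,.2675-.135*np.cos(a),.08+.135*np.sin(a)]))
E
python3 v.py 1
```

```text
[0.548 0.184 0.196] [  8.78   -3.936 -13.554] theta 0.7678577108080722 r 0.15829433468650675
cols 328..352
243 [114 115 114 114 114 113 113 114 114 114 114 114 113 103  95  84  64  65  68  69  70  68  69  70  77]
244 [116 115 115 115 114 115 115 115 114 115 114 113 104  81  69  66  59  61  66  67  67  67  68  72  96]
245 [115 115 113 114 114 116 116 117 116 117 115 111  87  67  63  64  61  61  58  62  68  70  69  72  99]
246 [116 115 115 114 113 115 116 116 116 116 114 101  75  65  62  62  62  59  51  65  84  79  68  70  79]
247 [114 115 115 114 114 114 114 117 116 116 113  98  88  91  73  62  59  51  61  81  95  84  75  71  69]
248 [115 115 115 114 114 115 115 116 116 119 123 123 122 113  86  65  63  83 104 105  97  87  78  74  70]
249 [115 115 115 114 114 112 116 116 118 127 136 136 127 104  85  65  74 115 131 129 119  94  81  82  73]
250 [116 115 114 115 115 116 117 125 135 140 134 116 105  85  73  64  88 130 140 141 128  91  78  82  81]
251 [116 116 115 116 118 117 127 141 147 128 107  89  85  79  69  68 100 124 135 139 114  76  77  80  83]
252 [114 116 115 117 120 131 144 139 12
[... 1447 characters left out ...]
6 [112 115 117 117 117 113  93 102 138 131  99  68  56  83 110 104  92  77  69  71  99 157 170 136  93]
267 [117 117 115 117 116 108  83 130 163 151  96  66  60 108 123 123 115 103  85  86 134 175 173 144  96]
268 [116 117 116 115 114  99  94 155 171 156  93  64  76 132 133 126 125 120 107 108 152 173 174 153 100]
269 [117 116 118 116 112  88 123 170 171 128  75  60 115 156 157 146 134 124 117 116 130 145 155 160 102]
270 [116 117 116 114 105  94 154 174 158  94  63  79 152 175 175 169 156 129 120 108  98 100 121 140  97]
271 [119 118 118 112  94 109 167 173 131  75  61 117 170 178 178 178 164 130 116  86  87  94  96  94  86]
0.8 [341.584 258.379]
0.85 [340.45  258.625]
0.9 [339.252 259.024]
```

{"name": "move_arm", "arguments": {
  "increments": [
    [0.0172, 0.003, -0.0105, 0, 0, 0, 1],
    [0.0175, 0, -0.01, 0, 0, 0, 1],
    [0, 0, 0, 0, 0, 0, 1],
    [0, 0, 0, 0, 0, 0, 1],
    [0, 0, 0, 0, 0, 0, 1]
  ]
}}

```text
time_s: 14.37
tcp_pos: [0.5478, 0.1923, 0.201]
tcp_rot: [-3.134, 0.009, 1.571]
wrist_force: [6.4, -4.4, -13.1]
grip_width: 0.45
gripper_force: 81.6
```

```bash
python3 v.py 2 | head -1
python3 - <<'E'
from h import *
S=cv2.imread('pics/Sv2.png');S0=cv2.imread('pics/S2.png');T=cv2.imread('pics/Tv2.png')
f=lambda I,x,y,w,h,k:np.clip(cv2.resize(I[y:y+h,x:x+w],None,fx=k,fy=k,interpolation=cv2.INTER_CUBIC)*1.5,0,255).astype(np.uint8)
a=f(S,325,238,40,40,10);b=f(S0,325,238,40,40,10);c=f(T,210,250,100,25,8)
cv2.imwrite('pics/f.png',np.vstack([np.hstack([a,b]),c]))
E
```

```text
[0.548 0.192 0.201] [  6.42   -4.408 -13.126] theta 0.8253824748326044 r 0.15825339620639167
```

View pics/f.png

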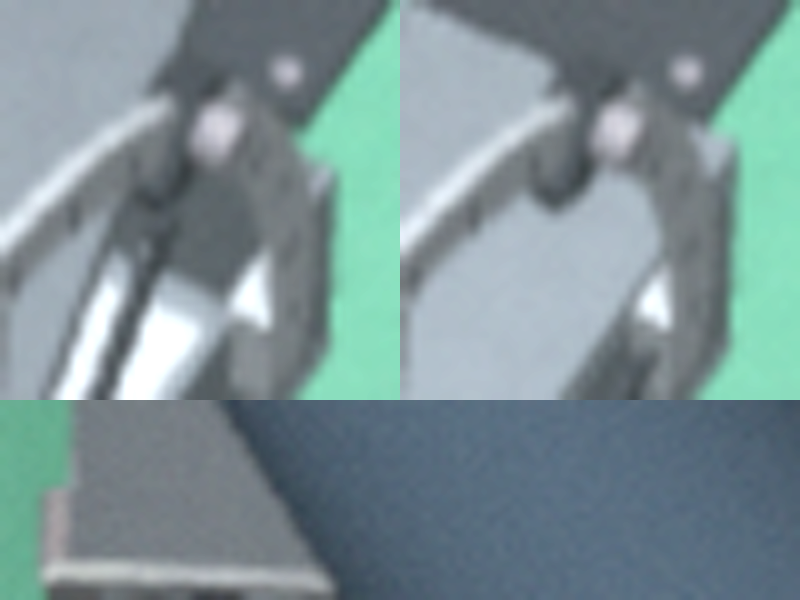

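The left panel (lid raised) shows the dark pointer strip running from (100,390) through (140,270) up towards the index tip at about (155,205). The right panel (before lifting) shows the index tip at about (558,208), and the index has not moved. Next I'll compare the angles of the pointer strip and the index numerically.

```bash
cat > w.py <<'E'
from h import *
import sys
np.set_printoptions(precision=3,suppress=True,linewidth=220)
def onx(n,p,x):
    c,d=ray(n,p);return c+d*(x-c[0])/d[0]
def pol(P): v=np.array([.2675-P[1],P[2]-.08]);return np.hypot(*v),np.arctan2(v[1],v[0])
G=cv2.cvtColor(cv2.imread(f'pics/Sv{sys.argv[1]}.png'),6)
print('cols 318..350')
for r in range(252,300,2 if len(sys.argv)<3 else 1): print(r,G[r,318:351])
c0=None
pts=[]
for r in range(264,300):
    lo=int(np.interp(r,[262,300],[337,322]));seg=G[r,lo-4:lo+6].astype(float);i=int(np.argmin(seg))
    if 0<i<len(seg)-1:
        a,b,c=seg[i-1:i+2];o=(a-c)/2/(a-2*b+c+1e-9);pts.append((lo-4+i+o,r))
pts=np.array(pts);A=np.array([pol(onx('scene',p,.446)) for p in pts])
print(np.c_[pts,A][::3]);print('median angle',np.median(A[:,1]))
E
python3 w.py 2
```

```text
cols 318..350
252 [114 115 113 112 113 115 115 115 114 114 112 114 115 115 118 130 141 138 127  95  84  82  82  75  62  67  97 111 121 123  87  70  78]
254 [113 113 114 113 114 114 112 115 115 115 113 115 126 143 152 141 111  88  82  80  67  79  78  67  60  45  58  75  85  78  73  78  69]
256 [113 113 114 113 114 112 114 114 114 117 128 144 156 142 112  86  82  83  79  77  66  64  65  59  48  47  60  66  67  69  70  76  81]
258 [114 113 114 113 113 113 114 115 125 142 153 141 112  86  71  81  84  88  85  67  60  53  45  52  57  65  67  68  66  67  68  70  77]
260 [114 115 113 114 115 114 120 146 160 146 114  86  82  81  71  98 107  97  69  67  68  65  62  62  54  65  67  69  67  67  66  66  73]
262 [114 115 115 114 118 133 154 145 113  89  83  84  91 104 111 113 105  74  73  70  70  79  54  49  63  69  66  66  66  67  65  66  68]
264 [114 115 116 115 115 132 123  89  78  83  92 105 112 114 114 108  83  96 118 109  78  64  48  60  69  68  68  68  68  68  67  86 127]
266 [114 115 115 115 112 107  85  80  72 100 111 113 115 116 112  93  94 148 144 119  73  55  85 116 113 103  91  79  69
[... 1838 characters left out ...]
77  76  67  65  63  59  60  95  80  64  63  62  60  61  61  61  61  61  69  80  97 122 126 128 128 128 128 127]
296 [116 111 105  86  86 117 164 142  94  67  51  82  68  61  60  61  62  61  60  61  59  62  69  82 110 125 127 130 129 130 129 127 128]
298 [115 108 107  84  90 139 170 126  75  52  54  58  60  60  61  61  61  60  61  61  64  78  99 122 129 129 127 128 131 130 130 130 131]
[[340.071 264.      0.122   0.77 ]
 [338.225 268.      0.113   0.79 ]
 [336.934 271.      0.106   0.8  ]
 [335.736 274.      0.1     0.807]
 [334.239 278.      0.091   0.809]
 [332.725 282.      0.082   0.814]
 [331.155 286.      0.072   0.824]
 [329.375 292.      0.058   0.782]]
median angle 0.8031849826516518
```

{"name": "move_arm", "arguments": {
  "increments": [
    [0.017, 0, -0.01, 0, 0, 0, 1],
    [0.016, 0, -0.009, 0, 0, 0, 1],
    [0, 0, 0, 0, 0, 0, 1],
    [0, 0, 0, 0, 0, 0, 1],
    [0, 0, 0, 0, 0, 0, 1]
  ]
}}

```text
time_s: 14.88
tcp_pos: [0.5478, 0.2017, 0.2057]
tcp_rot: [-3.133, 0.01, 1.571]
wrist_force: [7.6, -3.7, -15.1]
grip_width: 0.444
gripper_force: 81.9
```

```bash
python3 v.py 3 | grep -E "theta|cols|^2(4[8-9]|5[0-9]|6[0-9]) "; python3 w.py 3 | tail -9
```

```text
[0.548 0.202 0.206] [  7.575  -3.692 -15.052] theta 0.8921774980792387 r 0.15829870293628895
cols 328..352
248 [111 109 109 110 111 110 111 109 108 111 115 112 118 112  87  64  63  83 102 104  97  85  79  74  68]
249 [109 109 109 109 111 111 111 111 113 121 133 134 128 104  86  66  74 116 132 130 118  94  80  81  71]
250 [108 111 110 110 111 111 113 123 132 137 133 116 102  87  73  66  89 128 140 141 128  92  77  82  80]
251 [110 111 109 110 111 115 126 140 147 126 107  88  84  77  67  67  99 124 135 141 113  77  76  80  82]
252 [111 112 111 112 115 129 141 138 125  95  84  82  80  77  62  67  96 112 122 121  85  71  79  75  81]
253 [112 114 112 123 136 147 138 109  91  82  75  81  82  73  62  55  79  93 102  98  74  72  76  76  81]
254 [113 113 121 142 151 141 111  88  82  80  67  79  78  67  58  45  57  77  84  79  69  77  68  80  83]
255 [114 122 140 152 137 110  88  82  81  79  69  76  73  63  53  42  53  65  70  70  73  78  74  81  82]
256 [126 143 156 142 110  87  83  82  81  76  67  64  63  59  47  48  61  67  66  68  70  78  80  82  80]
257 [149 158 143 111  87  82  83  81  7
[... 951 characters left out ...]
 104  67  54  85 118 121 115 104  92  78  69  71  99 157 172 135  94]
267 [113 111 111 104  81 121 169 167 104  64  60 118 126 126 123 123 115 102  86  86 133 175 174 141  98]
268 [111 113 111  95  94 153 172 156  97  62  80 149 152 140 133 126 126 120 108 108 151 174 174 152  99]
269 [112 111 107  88 122 169 171 127  73  60 117 170 174 165 157 146 133 126 118 118 128 145 157 160 101]
 [335.173 273.      0.103   0.865]
 [334.16  276.      0.096   0.864]
 [333.093 279.      0.089   0.866]
 [332.103 282.      0.082   0.863]
 [330.933 285.      0.075   0.874]
 [329.782 288.      0.069   0.886]
 [328.591 291.      0.062   0.905]
 [327.647 294.      0.055   0.899]]
median angle 0.8662025822635765
```

```bash
python3 - <<'E'
import numpy as np
from scipy.optimize import least_squares as L
P=np.array([(.1137,.1015),(.1247,.1308),(.1413,.1572),(.162,.1797),(.1844,.1964),(.1923,.201),(.2017,.2057)])
for A,n in((P,'all'),(P[1:],'no0')):
    r=L(lambda c:np.hypot(A[:,0]-c[0],A[:,1]-c[1])-.16,[.268,.062]);c=r.x
    print(n,c,r.fun.round(4),(np.arctan2(P[:,1]-c[1],c[0]-P[:,0])-.2465).round(3))
    r=L(lambda c:np.hypot(A[:,0]-c[0],A[:,1]-c[1])-c[2],[.268,.062,.16]);print(r.x,r.fun.round(4))
E
python3 - <<'E'
import sys;sys.path.insert(0,'.')
from h import *
np.set_printoptions(precision=3,suppress=True,linewidth=200)
# lid far edge / hinge-side line check: pointer strip predicted pixels at theta .87,.89,.91 for x=.444..,r
for a in(.87,.89,.91):
  for x in(.440,.446,.452): print(a,x,[proj('scene',[x,.268-r*np.cos(a),.08+r*np.sin(a)]).round(1).tolist() for r in(.07,.09,.11,.135)])
E
```

```text
all [0.26833253 0.06018074] [ 0.0001  0.0001 -0.0002 -0.      0.      0.      0.    ] [0.015 0.21  0.406 0.597 0.772 0.829 0.895]
[0.26947418 0.05918771 0.16144142] [-0.      0.0001 -0.0001  0.      0.      0.     -0.    ]
no0 [0.26841137 0.06023634] [ 0.0001 -0.0001 -0.     -0.      0.      0.    ] [0.014 0.21  0.405 0.597 0.771 0.829 0.894]
[0.27009078 0.05849226 0.16234779] [ 0.     -0.0001  0.0001  0.      0.     -0.    ]
0.87 0.44 [[332.6, 288.6], [335.6, 279.9], [338.6, 271.1], [342.4, 260.0]]
0.87 0.446 [[330.1, 287.5], [333.1, 278.8], [336.1, 270.0], [339.9, 258.9]]
0.87 0.452 [[327.6, 286.3], [330.6, 277.6], [333.6, 268.9], [337.3, 257.8]]
0.89 0.44 [[332.3, 288.7], [335.3, 280.0], [338.2, 271.3], [341.9, 260.2]]
0.89 0.446 [[329.8, 287.6], [332.7, 278.9], [335.7, 270.1], [339.4, 259.1]]
0.89 0.452 [[327.3, 286.4], [330.2, 277.8], [333.2, 269.0], [336.8, 258.0]]
0.91 0.44 [[332.1, 288.9], [334.9, 280.2], [337.8, 271.4], [341.4, 260.4]]
0.91 0.446 [[329.6, 287.7], [332.4, 279.0], [335.3, 270.3], [338.9, 259.3]]
0.91 0.452 [[327.1, 286.6], [329.9, 277.9], [332.7, 269.2], [336.3, 258.2]]
```

Run:
```python
from h import *
A=cv2.imread('pics/Sv3.png');B=cv2.imread('pics/S2.png')
org=lambda h,s,v:(h<18)&(s>130)&(v>90)
print(blobs(B,(340,190,365,212),org)[0][1],blobs(A,(340,190,365,212),org)[0][1])
scr=lambda h,s,v:(s<60)&(v>125)
print([b[1] for I in(B,A) for b in blobs(I,(343,246,350,254),scr)[:1]])
s=arm.get_state();print(s['tcp_pos'],s['wrist_force'],s['gripper_force'],s['time_s'],np.abs(s['dq']).max())
print(arm.sign_off())
```

```text
[349.41453229 201.9765219 ] [349.39010189 201.96069869]
[array([346.42370495, 250.24662162]), array([346.42816092, 250.28074713])]
[0.54781933 0.20172883 0.20576666] [  7.34945878  -3.95930476 -14.51288515] 81.89749717712402 14.9833 0.0008307493256421013
the job is handed in; nothing more can be done
None
```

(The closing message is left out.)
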